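Put the mixed-up spray can caps back on their own cans

ROBOT

A 7-joint arm with a two-finger parallel gripper is mounted at the origin on a cart in front of the work surface, level with it; the furniture and walls round the work are solid. World frame = base frame: x ahead of the robot, y to its left, z up, the work surface at z = 0. Lengths are in m, angles in degrees, forces in N, time in s.
With the tool pointing down it reaches from about 0.4 to 0.9 m from the base axis. Payload 5.6 kg.
Tool frame: the origin (TCP) lies between the finger pads; the fingertips stand 22 mm ahead of it and the grasp point (between the pads) lies 3 mm ahead of it; z points along the fingers, y is the line along which they close (so a half turn about z gives the same grasp; the last joint's range is limited). The gripper opens to 92 mm and grips with 3 to 60 N. Pads are 20 mm wide; open, the fingers measure 128 mm over their backs; the gripper's body (75 mm by 189 mm) begins 69 mm behind the grasp point.
Start: joints at [64.343, 26.786, -0.665, 91.828, 0.344, 61.387, -3.226], TCP at [0.256, -0.597, 0.203] pointing down, gripper open.
Joint ranges: [-144.91, 144.91], [-17.63, 115.5], [-89.93, 88.59], [15.96, 139.68], [-74.01, 254.01], [8.47, 105.57], [-167.45, 167.45]. Speed limits (degrees/s): [147.25, 147.25, 180, 180, 180, 180, 180].

INTERFACE

Orientations are given as a 3x3 rotation matrix whose columns are the frame's x, y, z axes.
In Python, from plant import env gives the robot as it stands. Calls block until the motion is done:
- env.move_to(position, orientation): joint-space move of the TCP to a pose.
- env.servo_line(position, frame=None, vel=0.15, force_limit=None): straight line of the TCP; frame=None keeps the orientation; vel is the mean speed in m/s. With force_limit (N) it stops when the force on the tool has changed by that much, and returns True; else False.
- env.goto_joints(angles): joint-space move.
- env.command_gripper(opening): finger opening in m; the grip force is fixed at half the most; returns when the fingers have stopped.
- env.sleep(seconds).
- env.inverse_kinematics(position, orientation): joint angles nearest the present ones, or None.
- env.get_image(name): name is "scene" or "side" or "wrist"; returns (picture, depth): 480x640x3 uint8, red, green, blue; 480x640 float32, m along the optical axis (not along the pixel's ray), 0 where there is no reading.
- env.get_calibration(name): a dict with "K" (3x3 intrinsics, pixels), "R" (3x3) and "t" (3): a world point X has camera coordinates R X + t. Camera axes: x right, y down, z forward; pixel columns grow to the right and rows downward; lengths in m; the calibration is good to about 2 mm. A picture is of the moment at which its call begins: read the wrist's pose just before it. get_calibration takes no time and is no camera call; for the wrist camera it gives the pose at the moment of the call.
A pose or a line that the arm cannot do raises env.MotionError and nothing moves.
- env.sign_off(): hands the job in; it is judged then, once.
Trained networks look in the newest picture that a camera, given by its name, has taken for a name from the list of things; names that differ only in an ending like _2 or _b are one class to them, and where a whole thing is asked for, a point or a joint stands for the part that bears it (a point fixed in the world has none). Each returns a list of dicts, best first, with "score" (0 to 1); they miss things now and then, are a little off and sometimes report something else, mostly with a low value. They report only what shows in the picture. A call takes as long as a camera call. They do not tell look-alikes from the thing itself.
- env.trace(camera, query): "mask" (480x640 bool, what is visible of it) and "bbox" ([left, top, right, bottom] in pixels, round what is visible of it).
- env.tip_of(camera, query): "at" ([column, row] in pixels: a listed point, or the origin of a listed thing).
Readings, each from a call of its own:
- env.read_clock(): time.
- env.read_joints(): joint angles.
- env.read_qd(): joint speeds.
- env.read_joint_torque(): joint torques, N m.
- env.read_tool_pos(): TCP position.
- env.read_tcp_rot(): TCP orientation.
- env.read_contact_force(): force on the tool from outside, world axes, zero at the start.
- env.read_ft_torque(): the same for the moment, N m.
- env.read_gripper_width(): finger opening in m.
- env.read_grip_force(): force on a finger pad.
Only numpy, scipy, OpenCV 4.12 (cv2) and the standard library are available. Lean on these libraries where they do the work, as an engineer would, in place of code of your own. Each camera call takes 0.05 s, during which the arm holds its last target. There are 200 camera calls.

TASK

After spraying, the caps of the three spray cans were put back on the wrong cans. Put every cap fully home on the can of its own size (the smallest on the slimmest can, the largest on the stoutest), parking a cap on the free bench where you need to. Leave the cans standing upright where they are and do not disturb the other things on the bench.

Things in the scene. Friction and masses are not known exactly. Their poses are not given: they have to be found in the camera images.
- can_small: the small spray can, loose, standing upright: white metal with a grey band, 51 mm across, its straight wall 124 mm high; the top ends in a ledge 8.4 mm wide at 124 mm, inside it a collar (34.2 mm across, 3 mm high) and a metal dome with a white spray button 15 mm wide whose top is at 152.8 mm. Origin: centre of the underside, z up along the can's axis
- can_medium: the medium spray can, loose, standing upright: white metal with a grey band, 60 mm across, its straight wall 152 mm high; the top ends in a ledge 8.4 mm wide at 152 mm, inside it a collar (43.2 mm across, 3 mm high) and a metal dome with a white spray button 15 mm wide whose top is at 182.2 mm. Origin: centre of the underside, z up along the can's axis
- can_large: the large spray can, loose, standing upright: white metal with a grey band, 69 mm across, its straight wall 138 mm high; the top ends in a ledge 8.4 mm wide at 138 mm, inside it a collar (52.2 mm across, 3 mm high) and a metal dome with a white spray button 15 mm wide whose top is at 170 mm. Origin: centre of the underside, z up along the can's axis
- cap_small: small cap: loose black cup, open side down, 43 mm across, 34 mm high, wall 2.2 mm, 20 g. Home on the small can its rim stands on the ledge (origin 124 mm above the can's), 2.2 mm play; the dome guides it in from 8 mm off. Starts on the medium can, origin 159 mm above the can's, perched on the dome. Origin: centre of the open rim, z towards the closed top
- cap_medium: medium cap: loose black cup, open side down, 52 mm across, 36 mm high, wall 2.2 mm, 20 g. Home on the medium can its rim stands on the ledge (origin 152 mm above the can's), 2.2 mm play; the dome guides it in from 8 mm off. Starts on the large can, origin 145 mm above the can's, perched on the dome. Origin: centre of the open rim, z towards the closed top
- cap_large: large cap: loose black cup, open side down, 61 mm across, 38 mm high, wall 2.2 mm, 20 g. Home on the large can its rim stands on the ledge (origin 138 mm above the can's), 2.2 mm play; the dome guides it in from 8 mm off. Starts on the small can, origin 117 mm above the can's, roof hanging on the spray button. Origin: centre of the open rim, z towards the closed top
- tape_measure: dark green tape measure standing on its foot, loose, 32 x 79 x 62 mm high, a bystander; origin: centre of the underside
- screwdriver_1: screwdriver with a red handle, loose, 202 mm long along its y axis, 28 mm high, a bystander; origin: centre of the underside
- red_carton: small red carton, loose, 46 x 53 x 56 mm high, a bystander; origin: centre of the underside
Mind the look-alikes: they are no part of the job. What is shaped like the cap_small but turquoise or yellow is not meant. What is shaped like the can_medium but yellow is not meant.

How it is judged:
By the outcome, as a careful person would: the job done as asked, in the order asked, and still so for the second after the job is handed in, with the robot touching nothing.
It also fails if it takes over 99 s, if anything falls off the work surface, if the arm or the gripper's body presses on something with over 40 N, if the wrist force passes 120 N, or if a joint passes its speed limit or range.

## Working session

There is one attempt and no reset: what is moved stays moved. The work goes in short steps, each a Python script; the robot and the scene stay as the last script left them, time stands still between calls to the robot, and variables do not carry over. Pictures are saved under pics/ and viewed, at most 14 in all, crops included, and the job is handed in when it is done.

```bash
ls; mkdir -p pics
python3 - <<'E'
from plant import env
import cv2,numpy as np
for n in ["scene","side"]:
    p,d=env.get_image(n); cv2.imwrite(f"pics/{n}0.png",p[:,:,::-1]); np.save(f"pics/{n}0.npy",d)
    c=env.get_calibration(n); print(n,np.round(c["K"],1).tolist(),np.round(c["R"],3).tolist(),np.round(c["t"],3), "cam", np.round(-c["R"].T@c["t"],3))
    for q in ["can_small","can_medium","can_large","cap_small","cap_medium","cap_large"]:
        print(q,[(round(r["score"],2),np.round(r["bbox"]).tolist()) for r in env.trace(n,q)][:5])
print(env.read_clock(),env.read_tcp_rot().round(2).tolist() if hasattr(env.read_tcp_rot(),'round') else env.read_tcp_rot())
E
```

```text
pics
scene [[604.6, 0.0, 312.6], [0.0, 604.6, 241.2], [0.0, 0.0, 1.0]] [[-0.802, -0.598, -0.002], [-0.255, 0.345, -0.903], [0.541, -0.724, -0.429]] [0.436 0.277 1.174] cam [-0.215  1.014  0.754]
can_small [(0.7, [338.0, 232.0, 351.0, 270.0])]
can_medium [(0.92, [318.0, 229.0, 350.0, 300.0]), (0.77, [264.0, 232.0, 290.0, 299.0]), (0.55, [386.0, 248.0, 453.0, 259.0])]
can_large [(0.59, [217.0, 272.0, 257.0, 338.0])]
cap_small [(0.7, [291.0, 264.0, 305.0, 287.0]), (0.67, [270.0, 220.0, 285.0, 242.0]), (0.56, [289.0, 291.0, 307.0, 318.0])]
cap_medium [(0.94, [224.0, 255.0, 246.0, 282.0]), (0.57, [214.0, 273.0, 257.0, 340.0])]
cap_large [(0.68, [326.0, 207.0, 351.0, 233.0])]
side [[528.6, 0.0, 336.0], [0.0, 528.6, 241.3], [0.0, 0.0, 1.0]] [[-0.999, 0.036, 0.002], [0.026, 0.738, -0.674], [-0.026, -0.673, -0.739]] [0.588 0.087 1.494] cam [0.624 0.921 1.162]
can_small [(0.62, [328.0, 209.0, 347.0, 238.0])]
can_medium [(0.9, [355.0, 221.0, 374.0, 273.0]), (0.77, [307.0, 245.0, 328.0, 290.0])]
can_large []
cap_small [(0.78, [345.0, 281.0, 357.0, 298.0]), (0.72, [310.0, 231.0, 324.0, 251.0])]
cap_medium [(0.92, [326.0, 295.0, 345.0, 313.0])]
cap_large [(0.57, [322.0, 186.0, 348.0, 210.0]), (0.27, [312.0, 230.0, 327.0, 250.0]), (0.19, [264.0, 318.0, 289.0, 351.0])]
0.7 [[0.92, 0.39, 0.0], [0.39, -0.92, -0.0], [-0.0, 0.0, -1.0]]
```

Run:
```python
import cv2,numpy as np
a=cv2.imread("pics/scene0.png")[180:380,180:480]; b=cv2.imread("pics/side0.png")[160:380,220:480]
cv2.imwrite("pics/a.png",cv2.resize(a,(800,533),interpolation=cv2.INTER_CUBIC)); cv2.imwrite("pics/b.png",cv2.resize(b,(709,600),interpolation=cv2.INTER_CUBIC))
```

```text
(no output)
```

View pics/a.png

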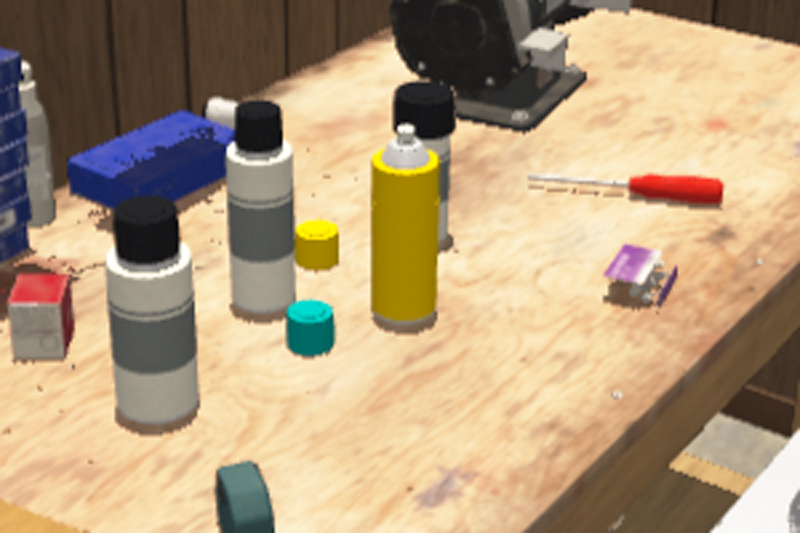

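View pics/b.png

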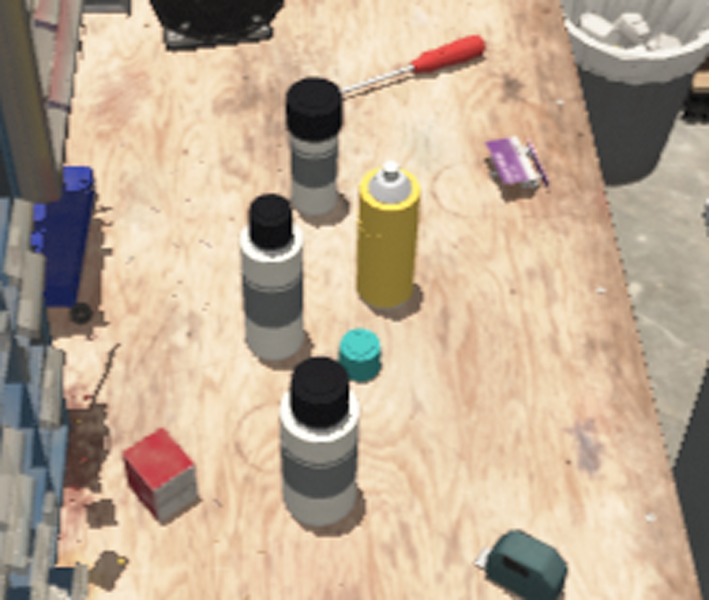

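The three capped cans stand in a loose row. In the scene image the medium can is at about column 277, row 230, the large at (235,265) and the small at (338,220). The yellow can and the teal and yellow caps are decoys. I'll localise everything from depth by fitting known-radius cylinders.

```bash
cat > h.py <<'E'
from plant import env
import numpy as np, cv2
from scipy.optimize import least_squares
def cloud(n):
    c=env.get_calibration(n); p,d=env.get_image(n)
    v,u=np.mgrid[:480,:640]
    X=np.stack([(u-c["K"][0,2])/c["K"][0,0]*d,(v-c["K"][1,2])/c["K"][1,1]*d,d],-1)
    W=(X-c["t"])@c["R"]; W[d==0]=np.nan
    return p,W
def cyl(P,r,c0):
    "centre of vertical cylinder of radius r through wall points"
    return least_squares(lambda c:np.hypot(*(P[:,:2]-c).T)-r,c0,loss="soft_l1",f_scale=.002).x
def down(yaw):
    c,s=np.cos(np.radians(yaw)),np.sin(np.radians(yaw))
    return np.array([[c,s,0],[s,-c,0],[0,0,-1.]])
E
python3 - <<'E'
from h import *
B={"scene":{"small":(326,207,351,290),"medium":(264,218,293,300),"large":(217,255,257,340)},
"side":{"small":(322,186,348,240),"medium":(307,230,332,292),"large":(322,290,353,352)}}
H={"small":(.124,.117,.0305,.0255,.155),"medium":(.152,.159,.0215,.030,.193),"large":(.138,.145,.026,.0345,.181)}
for n in B:
    p,W=cloud(n); dark=p.max(-1)<60
    for k,(l,t,r,b) in B[n].items():
        w=W[t:b,l:r]; m=dark[t:b,l:r]&(w[...,2]>.1); P=w[m]; lg,cz,cr,R,top=H[k]
        roof=P[P[:,2]>top-.006]; wall=P[(P[:,2]<top-.006)]
        c0=roof[:,:2].mean(0)
        q=w.reshape(-1,3); bd=q[(q[:,2]>.02)&(q[:,2]<lg-.01)&(np.hypot(*(q[:,:2]-c0).T)<.06)&((w.max(-1)>-9).ravel())]
        print(n,k,"roof",c0.round(4),P[:,2].max().round(4),len(roof),"wall",cyl(wall,cr,c0).round(4),len(wall),"body",cyl(bd,R,c0).round(4),len(bd))
    # other obstacles: coarse height map
    q=W[(W[...,2]>.02)&(W[...,0]>.2)&(W[...,0]<1.1)&(np.abs(W[...,1])<.8)]
    g={}
    for x,y,z in q: 
        key=(round(x/.05)*5,round(y/.05)*5); g.setdefault(key,[]).append(z)
    print(sorted((k[0],k[1],round(max(z)*100),len(z)) for k,z in g.items() if len(z)>15))
E
```

```text
scene small roof [ 0.5813 -0.1641] 0.157 171 wall [ 0.5861 -0.1694] 220 body [ 0.5856 -0.1677] 152
scene medium roof [0.6282 0.0274] 0.1942 105 wall [0.6331 0.0227] 190 body [0.6323 0.0232] 1120
scene large roof [0.5894 0.2123] 0.183 212 wall [0.5942 0.2075] 309 body [0.5937 0.2079] 1392
[(20, -60, 52, 201), (20, -55, 55, 226), (20, -50, 57, 276), (20, -45, 65, 172), (20, -40, 67, 104), (25, -60, 52, 147), (25, -55, 60, 1804), (25, -50, 61, 519), (25, -45, 63, 89), (30, -65, 35, 161), (30, -60, 58, 121), (30, -55, 60, 371), (35, -20, 3, 114), (35, -15, 3, 28), (40, -40, 3, 75), (40, -20, 3, 47), (40, 30, 6, 335), (40, 35, 6, 168), (45, 30, 6, 70), (45, 45, 2, 36), (50, -5, 18, 482), (50, 0, 17, 844), (50, 45, 2, 24), (50, 55, 4, 427), (50, 60, 4, 333), (55, -40, 13, 16), (55, -20, 15, 49), (55, -15, 16, 350), (55, 0, 16, 150), (55, 5, 4, 149), (55, 10, 3, 52), (55, 20, 18, 792), (55, 25, 17, 389), (55, 55, 4, 205), (55, 60, 4, 115), (60, -65, 19, 103), (60, -45, 22, 152), (60, -40, 23, 298), (60, -35, 23, 42), (60, -20, 16, 37), (60, -15, 16, 174), (60, -5, 4, 48), (60, 0, 19, 248), 
[... 5137 characters left out ...]
8), (85, 0, 70, 25), (85, 10, 70, 28), (85, 15, 85, 274), (85, 20, 86, 871), (85, 25, 87, 475), (85, 30, 87, 1067), (85, 35, 87, 1496), (85, 40, 86, 735), (85, 45, 86, 1983), (85, 50, 85, 1108), (85, 55, 86, 2298), (85, 60, 85, 3389), (85, 65, 86, 2747), (85, 70, 85, 3440), (85, 75, 84, 3587), (85, 80, 83, 366), (90, -10, 4, 44), (90, 15, 85, 17), (90, 20, 86, 500), (90, 25, 86, 778), (90, 30, 86, 1138), (90, 35, 86, 1040), (90, 40, 86, 1216), (90, 45, 86, 1533), (90, 50, 86, 2028), (90, 55, 86, 1645), (90, 60, 86, 1312), (90, 65, 84, 112), (90, 70, 81, 20), (95, 15, 85, 203), (95, 20, 87, 487), (95, 25, 89, 936), (95, 30, 91, 1653), (95, 35, 92, 1995), (95, 40, 89, 1493), (95, 45, 86, 530)]
```

Run:
```python
from h import *
for n in ["scene","side"]:
    p,W=cloud(n)
    q=W[(W[...,0]>.66)&(W[...,0]<.9)&(W[...,1]>-.35)&(W[...,1]<.4)&(W[...,2]>.26)]
    print(n,[(round(y,2),np.nanmin(s[:,2]).round(3),s[:,0].min().round(3)) for y in np.arange(-.3,.35,.1) for s in [q[abs(q[:,1]-y)<.05]] if len(s)])
p=np.array(env.read_tool_pos()); print(p,env.read_gripper_width())
for z in (.35,.42): 
  for y in (0,23,90): print(z,y,[None if j is None else np.round(j,0).tolist() for j in [env.inverse_kinematics([.5,.02,z],down(y)), env.inverse_kinematics([.6335,.021,z],down(y))]])
env.servo_line([p[0],p[1],.35],vel=.25)
env.move_to([.5,.02,.42],down(0))
p,W=cloud("wrist"); cv2.imwrite("pics/w1.png",p[:,:,::-1]); np.save("pics/w1.npy",W)
c=env.get_calibration("wrist"); print("cam",-c["R"].T@c["t"],env.read_tool_pos(),env.read_clock())
```

```text
scene [(np.float64(-0.3), np.float64(0.38), np.float64(0.747)), (np.float64(-0.2), np.float64(0.377), np.float64(0.735)), (np.float64(-0.1), np.float64(0.362), np.float64(0.736)), (np.float64(0.0), np.float64(0.376), np.float64(0.74)), (np.float64(0.1), np.float64(0.45), np.float64(0.749)), (np.float64(0.2), np.float64(0.449), np.float64(0.747)), (np.float64(0.3), np.float64(0.315), np.float64(0.765))]
side [(np.float64(-0.3), np.float64(0.472), np.float64(0.769)), (np.float64(-0.2), np.float64(0.38), np.float64(0.739)), (np.float64(-0.1), np.float64(0.368), np.float64(0.739)), (np.float64(0.0), np.float64(0.382), np.float64(0.745)), (np.float64(0.1), np.float64(0.456), np.float64(0.751)), (np.float64(0.2), np.float64(0.456), np.float64(0.75)), (np.float64(0.3), np.float64(0.319), np.float64(0.766))]
[ 0.25594964 -0.59751784  0.20320614] 0.09234121992359638
0.35 0 [[23.0, 8.0, -32.0, 100.0, 4.0, 74.0, -100.0], [13.0, 22.0, -24.0, 82.0, 9.0, 78.0, -102.0]]
0.35 23 [[24.0, 8.0, -33.0, 100.0, 4.0, 74.0, -77.0], [16.0, 22.0, -30.0, 82.0, 11.0, 78.0, -81.0]]
0.35 90 [[29.0, 9.0, -39.0, 99.0, 6.0, 74.0, -11.0], [22.0, 24.0, -38.0, 82.0, 15.0, 79.0, -17.0]]
0.42 0 [[25.0, 6.0, -34.0, 93.0, 3.0, 82.0, -99.0], [14.0, 21.0, -27.0, 75.0, 9.0, 86.0, -102.0]]
0.42 23 [[26.0, 6.0, -35.0, 93.0, 3.0, 82.0, -76.0], [16.0, 21.0, -30.0, 75.0, 11.0, 86.0, -80.0]]
0.42 90 [[31.0, 7.0, -40.0, 92.0, 4.0, 83.0, -10.0], [21.0, 23.0, -38.0, 75.0, 14.0, 87.0, -15.0]]
cam [0.57171231 0.01939655 0.60172687] [0.50013948 0.01903368 0.4197643 ] 4.0583
```

View pics/w1.png

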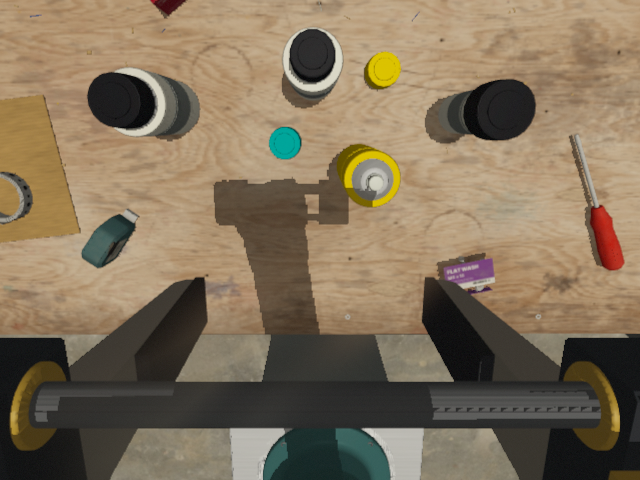

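The wrist view shows all three capped cans: large at about (122,100), medium at (312,55), small at (499,109). There is free bench to the left of the gripper's shadow, around x=0.47, y=0.15. Next I'll refine the centres from this cloud and make the first move.

```bash
cat >> h.py <<'E'
G={"small":dict(can=(.5865,-.170),wall=.124,Rc=.0255,cap=.0215,h=.034,on=.117),
   "medium":dict(can=(.6335,.021),wall=.152,Rc=.030,cap=.026,h=.036,on=.159),
   "large":dict(can=(.595,.206),wall=.138,Rc=.0345,cap=.0305,h=.038,on=.145)}
def roof(p,W,xy,top,r,dark=True):
    m=(np.abs(W[...,2]-top)<.007)&(np.hypot(W[...,0]-xy[0],W[...,1]-xy[1])<r+.015)
    if dark: m&=p.max(-1)<70
    q=W[m]; c,rr=cv2.minEnclosingCircle((q[:,:2]*1000).astype(np.float32))
    return np.array([*q[:,:2].mean(0),np.median(q[:,2]),c[0]/1000,c[1]/1000,rr/1000,len(q)]).round(4)
E
python3 - <<'E'
from h import *
W=np.load("pics/w1.npy"); p=cv2.imread("pics/w1.png")
for k,top,r in (("small",.155,.0305),("medium",.193,.0215),("large",.181,.026)):
    print(k,roof(p,W,G[k]["can"],top,r))
    g=G[k]; d=np.hypot(W[...,0]-g["can"][0],W[...,1]-g["can"][1])
    m=(d<g["Rc"]+.012)&(p.min(-1)>60)
    b=W[m&(W[...,2]>.03)&(W[...,2]<g["wall"]-.01)]; print(" body",len(b),cyl(b,g["Rc"],g["can"]).round(4) if len(b)>20 else "")
for xy in [(.6335,.021),(.5865,-.17),(.595,.206)]:
    print([None if j is None else np.round(j).tolist() for j in [env.inverse_kinematics([*xy,z],down(180)) for z in (.27,.15)]])
print(env.inverse_kinematics([.47,.15,.03],down(180)))
E
```

```text
small [ 5.852e-01 -1.685e-01  1.563e-01  5.847e-01 -1.700e-01  2.950e-02
  2.926e+03]
 body 226 [ 0.5846 -0.171 ]
medium [6.308e-01 2.120e-02 1.936e-01 6.308e-01 2.110e-02 2.040e-02 1.782e+03]
 body 136 [0.6315 0.0207]
large [5.933e-01 2.038e-01 1.816e-01 5.931e-01 2.052e-01 2.510e-02 2.443e+03]
 body 782 [0.5931 0.2058]
[[40.0, 44.0, -76.0, 87.0, 43.0, 82.0, 53.0], [40.0, 53.0, -73.0, 94.0, 52.0, 74.0, 47.0]]
[[56.0, 34.0, -63.0, 91.0, 31.0, 75.0, 79.0], [56.0, 44.0, -63.0, 97.0, 42.0, 66.0, 70.0]]
[[25.0, 48.0, -81.0, 88.0, 48.0, 85.0, 32.0], [24.0, 56.0, -78.0, 94.0, 56.0, 78.0, 27.0]]
[ 27.98033608  49.38776325 -66.00219925 117.30306437  57.79585171
  55.0454131   20.0578843 ]
```

```bash
cat >> h.py <<'E'
G["small"]["can"]=(.5855,-.1705);G["medium"]["can"]=(.632,.021);G["large"]["can"]=(.594,.2055)
Z=.275; PARK=(.47,.15)
def off(k): return G[k]["h"]-.008
def over(xy,z=Z,vel=.25): env.servo_line([*xy,z],vel=vel)
def pick(k,xy,rim):
    over(xy)
    z=rim+off(k)
    env.servo_line([*xy,z+.03],vel=.2)
    hit=env.servo_line([*xy,z],vel=.06,force_limit=8)
    env.command_gripper(G[k]["cap"]*2-.015)
    w=env.read_gripper_width(); print("pick",k,"hit",hit,"width",round(w,4),"grip",env.read_grip_force())
    if w<G[k]["cap"]*2-.006: raise SystemExit("missed")
    env.servo_line([*xy,z+.04],vel=.08); over(xy)
def place(k,xy,rim,fl=5):
    over(xy); z=rim+off(k)
    env.servo_line([*xy,z+.045],vel=.2)
    hit=env.servo_line([*xy,z],vel=.04,force_limit=fl)
    p=env.read_tool_pos(); print("place",k,"hit",hit,"rim z",round(p[2]-off(k),4),"want",rim,"F",np.round(env.read_contact_force(),1))
    return hit
def let_go(xy,k):
    env.command_gripper(G[k]["cap"]*2+.022)
    p=env.read_tool_pos(); env.servo_line([p[0],p[1],p[2]+.04],vel=.1); over(p[:2])
E
python3 - <<'E'
from h import *
j=np.array(env.read_joints()); j[6]+=180; env.goto_joints(j)
for xy in [(.632,.021),(.5855,-.1705),(.594,.2055),PARK]:
    print([None if q is None else np.round(q).tolist() for q in [env.inverse_kinematics([*xy,z],down(180)) for z in (.275,.05)]])
print(env.read_tcp_rot(),env.read_clock())
E
```

```text
[[22.0, 27.0, -37.0, 88.0, 17.0, 71.0, 72.0], [16.0, 40.0, -30.0, 99.0, 25.0, 48.0, 66.0]]
[[35.0, 22.0, -29.0, 92.0, 11.0, 69.0, 94.0], [31.0, 36.0, -24.0, 102.0, 20.0, 45.0, 87.0]]
[[9.0, 28.0, -43.0, 88.0, 20.0, 72.0, 52.0], [2.0, 40.0, -33.0, 99.0, 28.0, 49.0, 46.0]]
[[17.0, 12.0, -44.0, 106.0, 9.0, 65.0, 60.0], [10.0, 31.0, -38.0, 118.0, 30.0, 41.0, 42.0]]
[[-9.99998107e-01  1.89782594e-03 -4.28667822e-04]
 [ 1.89780360e-03  9.99998198e-01  5.25182189e-05]
 [ 4.28766720e-04  5.17045921e-05 -9.99999907e-01]] 6.7083
```

Posture is good. First transfer: small cap to the park spot, then take a picture.

Run:
```python
from h import *
m=G["medium"]["can"]
pick("small",m,.159)
print("held",env.read_gripper_width(),np.round(env.read_contact_force(),2))
place("small",PARK,0.0)
let_go(PARK,"small")
print(env.read_clock())
over((.5,.05),.36)
p,W=cloud("wrist"); cv2.imwrite("pics/w2.png",p[:,:,::-1])
print("cap",roof(p,W,PARK,.034,.0215))
print("can",roof(p,W,m,.152,.03,False))
```

```text
pick small hit False width 0.0277 grip 0.0missed
```

Run:
```python
from h import *
print(env.read_tool_pos(),env.read_gripper_width())
ps=[]
for n,(l,t,r,b) in {"side":(240,150,420,350),"scene":(200,170,380,370)}.items():
    p,W=cloud(n); ps.append(cv2.resize(p[t:b,l:r,::-1],(396,440),interpolation=cv2.INTER_CUBIC))
cv2.imwrite("pics/c.png",np.hstack(ps))
```

```text
[0.63200494 0.02097484 0.18498703] 0.027748520559055145
```

View pics/c.png

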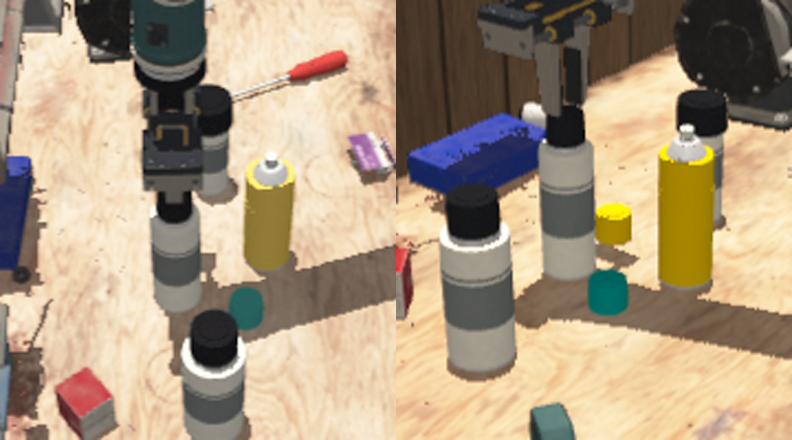

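Run:
```python
from h import *
p,W=cloud("scene"); q=cv2.resize(p[170:250,240:320,::-1],(400,400),interpolation=cv2.INTER_CUBIC)
p2,W2=cloud("wrist"); q2=cv2.resize(p2[:,:,::-1],(400,300)); q2=np.vstack([q2,np.zeros((100,400,3),np.uint8)])
cv2.imwrite("pics/d.png",np.hstack([q,q2]))
print(env.read_gripper_width(),env.read_grip_force(),np.round(env.read_contact_force(),1),env.read_tool_pos())
```

```text
0.02805210818437821 0.0 [ 0.4 -0.1  0.2] [0.632006  0.0209908 0.1850189]
```

View pics/d.png

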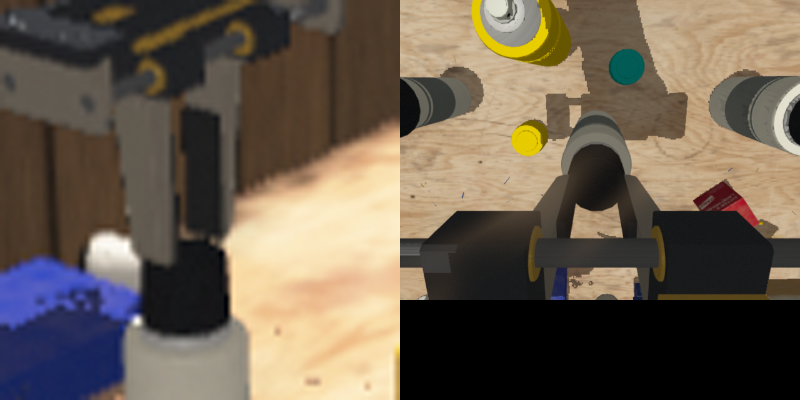

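Run:
```python
from h import *
for n in ["wrist","scene","side"]:
    p,W=cloud(n); 
    d=np.hypot(W[...,0]-.625,W[...,1]-.021)
    b=W[(d<.05)&(p.min(-1)>70)&(W[...,2]>.03)&(W[...,2]<.14)]
    m=(d<.05)&(p.max(-1)<60)&(W[...,2]>.12)&(W[...,2]<.2); q=W[m]
    print(n,"body",len(b),cyl(b,.03,(.63,.021)).round(4),"cap",len(q),q.min(0).round(3),q.max(0).round(3),"cyl",cyl(q[q[:,2]<.185],.0215,(.63,.02)).round(4))
    h=np.histogram(q[:,2],bins=np.arange(.12,.205,.005)); print(h[0])
```

```text
wrist body 874 [0.6322 0.0213] cap 6934 [0.61  0.001 0.156] [0.651 0.042 0.2  ] cyl [0.6324 0.0213]
[   0    0    0    0    0    0    0   26  165  188  197  223  337  341
 5052  405]
scene body 1015 [0.6324 0.0233] cap 283 [0.608 0.003 0.159] [0.645 0.049 0.2  ] cyl [0.6331 0.0227]
[ 0  0  0  0  0  0  0 10 28 36 35 35 32 47 45 15]
side body 579 [0.634  0.0202] cap 157 [0.614 0.021 0.159] [0.652 0.046 0.199] cyl [0.6339 0.0199]
[ 0  0  0  0  0  0  0  1 11 14 25 16 27 20 37  6]
```

Run:
```python
from h import *
p,W=cloud("scene")
for (a,b) in [(150,120),(150,180),(150,220),(150,255),(165,258),(200,130),(205,180),(205,225),(230,80),(232,200),(180,300)]:
    print((a,b),W[170+b//5,240+a//5].round(3),p[170+b//5,240+a//5])
print(env.read_tcp_rot(),env.read_joints())
```

```text
(150, 120) [0.621 0.055 0.269] [94 87 77]
(150, 180) [0.623 0.054 0.239] [100  91  81]
(150, 220) [0.625 0.052 0.218] [96 88 79]
(150, 255) [0.626 0.052 0.201] [87 81 73]
(165, 258) [0.622 0.047 0.2  ] [94 87 78]
(200, 130) [0.631 0.008 0.247] [31 30 30]
(205, 180) [0.629 0.008 0.223] [30 29 30]
(205, 225) [0.627 0.011 0.202] [31 29 30]
(230, 80) [ 0.622 -0.003  0.271] [95 88 78]
(232, 200) [ 0.627 -0.007  0.208] [108  94  81]
(180, 300) [0.62  0.039 0.175] [20 21 23]
[[-9.99998615e-01  1.59771739e-03 -4.65875090e-04]
 [ 1.59771999e-03  9.99998724e-01 -5.20802925e-06]
 [ 4.65866174e-04 -5.95235998e-06 -9.99999891e-01]] [ 19.00407103  30.55337139 -33.23167554  93.72000932  18.50765651
  61.32782873  70.34868441]
```

Run:
```python
from h import *
def tips(tag):
    T=np.array(env.read_tool_pos())
    for n in ["wrist","scene","side"]:
        p,W=cloud(n); D=W-T
        for s in (1,-1):
            m=(np.abs(D[...,0])<.02)&(s*D[...,1]>.004)&(s*D[...,1]<.07)&(D[...,2]>-.03)&(D[...,2]<.06)
            # exclude cap itself
            m&=~((D[...,2]<.012)&(np.hypot(D[...,0],D[...,1])<.024))
            q=D[m]
            if len(q)>5: print(tag,n,s,len(q),"zmin",np.percentile(q[:,2],[0,2,10]).round(4),"y",q[:,1].min().round(3),q[:,1].max().round(3),"x",q[:,0].min().round(3),q[:,0].max().round(3))
tips("closed")
over((.632,.021)); env.command_gripper(.09); tips("open"); print(env.read_gripper_width(),env.read_tool_pos(),env.read_clock())
```

```text
closed wrist 1 2628 zmin [0.012  0.0143 0.0206] y 0.014 0.031 x -0.011 0.01
closed wrist -1 2642 zmin [0.012  0.0142 0.0203] y -0.03 -0.013 x -0.011 0.01
closed scene 1 245 zmin [-0.0297 -0.0259 -0.0097] y 0.014 0.038 x -0.02 0.012
closed scene -1 195 zmin [0.0122 0.0123 0.0162] y -0.029 -0.006 x -0.014 0.013
closed side 1 50 zmin [-0.0299 -0.0293  0.011 ] y 0.021 0.032 x -0.008 0.019
open wrist 1 4009 zmin [0.0106 0.0137 0.0198] y 0.045 0.062 x -0.011 0.011
open wrist -1 4012 zmin [0.0108 0.0135 0.0198] y -0.06 -0.044 x -0.011 0.01
open scene 1 232 zmin [0.0071 0.01   0.0155] y 0.044 0.067 x -0.014 0.012
open scene -1 220 zmin [0.009  0.0102 0.0149] y -0.061 -0.037 x -0.013 0.012
open side 1 101 zmin [0.017  0.0184 0.0221] y 0.055 0.064 x -0.007 0.012
open side -1 41 zmin [0.0429 0.0433 0.045 ] y -0.051 -0.043 x -0.009 0.011
0.08989701985561996 [0.63201265 0.02100611 0.27502517] 11.9917
```

The reported TCP sits about 32 mm lower than the fingertips in all three depth clouds: the tips measure at TCP +10 mm instead of -22 mm. So the fingers closed just above the cap and nothing was touched. I'll correct the offset and go again.

```bash
sed -i 's/^def off.*/def off(k): return G[k]["h"]-.008-.032  # measured: tips 32 mm shorter than stated/' h.py
sed -i 's/print(env.read_clock())//' h.py
python3 - <<'E'
from h import *
m=G["medium"]["can"]
pick("small",m,.159)
print("held",env.read_gripper_width(),np.round(env.read_contact_force(),2))
place("small",PARK,0.0)
let_go(PARK,"small")
print(env.read_clock())
over((.5,.05),.33)
p,W=cloud("wrist"); cv2.imwrite("pics/w2.png",p[:,:,::-1])
print("cap",roof(p,W,PARK,.034,.0215))
print("can",roof(p,W,m,.152,.03,False))
E
```

```text
pick small hit False width 0.041 grip 29.984548185020685
held 0.041108914594866694 [-0.25  0.07 -0.39]
place small hit True rim z 0.0005 want 0.0 F [-2.2 -0.3  5.4]
20.9917
cap [4.694e-01 1.495e-01 3.500e-02 4.700e-01 1.502e-01 2.090e-02 1.138e+03]
can [6.241e-01 2.260e-02 1.527e-01 6.314e-01 2.160e-02 2.990e-02 1.761e+03]
```

View pics/w2.png

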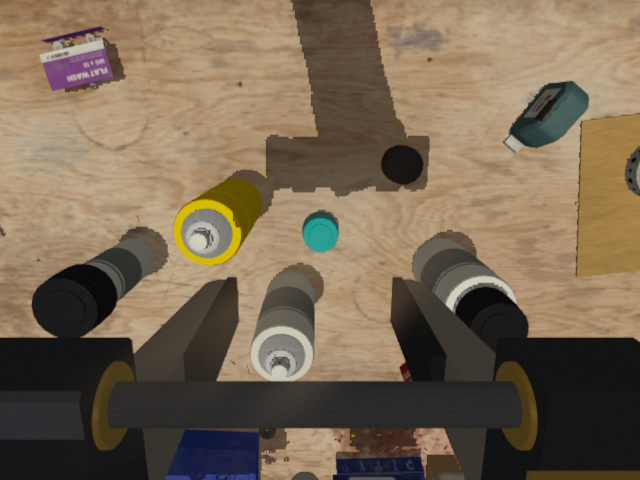

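The small cap is parked upright at (402,165) and the medium can is open at (281,350). The bench contact height confirms the offset. Next is the medium cap from the large can to the medium can.

```bash
cat > mv.py <<'E'
from h import *
def move(k,src,rim0):
    dst=G[k]["can"]; wall=G[k]["wall"]
    pick(k,src,rim0)
    place(k,dst,wall,6)
    if env.read_tool_pos()[2]-off(k)>wall+.004:
        env.servo_line([*dst,wall+off(k)],vel=.04,force_limit=12)
        print(" retry rim",env.read_tool_pos()[2]-off(k))
    let_go(dst,k)
    print(env.read_clock())
    over((.5,.05),.33)
    p,W=cloud("wrist"); f=f"pics/{k}.png"; cv2.imwrite(f,p[:,:,::-1])
    print("roof",roof(p,W,dst,wall+G[k]["h"],G[k]["cap"]),"want z",wall+G[k]["h"])
    return p,W
E
python3 - <<'E'
from mv import *
p,W=move("medium",G["large"]["can"],.145)
print("large can",roof(p,W,G["large"]["can"],.138,.0345,False))
print("small/cap_large",roof(p,W,G["small"]["can"],.155,.0305))
E
```

```text
pick medium hit False width 0.0503 grip 29.99083936214447
place medium hit True rim z 0.1528 want 0.152 F [-0.5  0.3  4. ]
29.5167
roof [6.219e-01 2.210e-02 1.891e-01 6.300e-01 2.180e-02 2.500e-02 1.896e+03] want z 0.188
large can [5.767e-01 2.071e-01 1.387e-01 5.931e-01 2.062e-01 3.440e-02 1.435e+03]
small/cap_large [ 5.826e-01 -1.677e-01  1.563e-01  5.847e-01 -1.697e-01  3.010e-02
  3.424e+03]
```

View pics/medium.png

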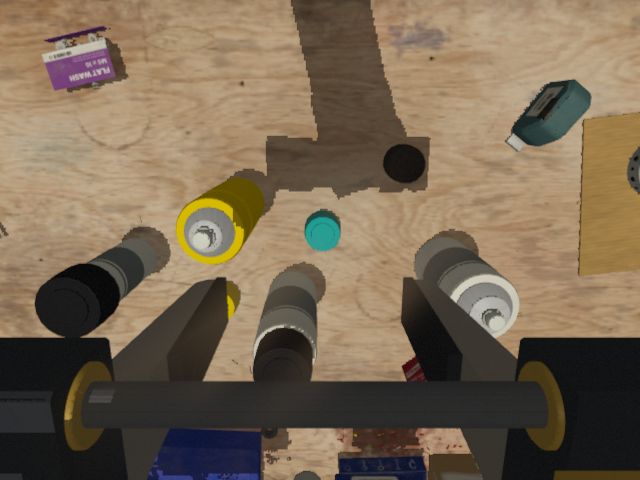

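The medium cap is home on the medium can at (285,352), rim at 152.8 mm, and the large can is open at (490,310). Next is the large cap from the small can.

Run:
```python
from mv import *
p,W=move("large",(.585,-.1698),.117)
print("small can",roof(p,W,G["small"]["can"],.124,.0255,False))
print("parked",roof(p,W,PARK,.034,.0215))
```

```text
pick large hit False width 0.0595 grip 29.997265426791273
place large hit False rim z 0.1382 want 0.138 F [0.1 0.6 0.9]
39.6833
roof [5.819e-01 2.117e-01 1.770e-01 5.912e-01 2.072e-01 2.920e-02 1.851e+03] want z 0.17600000000000002
small can [ 5.801e-01 -1.636e-01  1.246e-01  5.851e-01 -1.696e-01  2.580e-02
  1.411e+03]
parked [4.693e-01 1.496e-01 3.510e-02 4.698e-01 1.502e-01 2.070e-02 1.134e+03]
```

View pics/large.png

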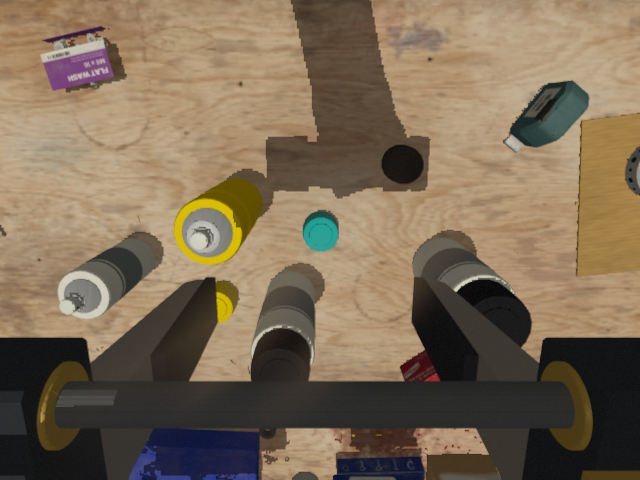

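The large cap is home on the large can at (490,310) and the small can is open and upright at (85,293). Last is the parked small cap.

Run:
```python
from mv import *
p,W=move("small",PARK,0.001)
# overall verification from further robot-side view with fixed cameras
ps=[]
for n,(l,t,r,b) in {"side":(240,150,420,350),"scene":(200,170,380,370)}.items():
    p,W=cloud(n); ps.append(cv2.resize(p[t:b,l:r,::-1],(396,440),interpolation=cv2.INTER_CUBIC))
    for k in G:
        g=G[k]; d=np.hypot(W[...,0]-g["can"][0],W[...,1]-g["can"][1]); q=W[(d<g["cap"]+.003)&(p.max(-1)<60)&(W[...,2]>.1)]
        print(n,k,"top",np.percentile(q[:,2],95).round(4),"want",g["wall"]+g["h"])
cv2.imwrite("pics/e.png",np.hstack(ps))
```

```text
pick small hit False width 0.0413 grip 29.991891346871853
place small hit True rim z 0.1251 want 0.124 F [ 0.8 -0.3  4.4]
50.7417
roof [ 5.830e-01 -1.670e-01  1.590e-01  5.849e-01 -1.690e-01  2.090e-02
  1.736e+03] want z 0.158
side small top 0.1624 want 0.158
side medium top 0.1924 want 0.188
side large top 0.1803 want 0.17600000000000002
scene small top 0.1573 want 0.158
scene medium top 0.1881 want 0.188
scene large top 0.176 want 0.17600000000000002
```

View pics/e.png

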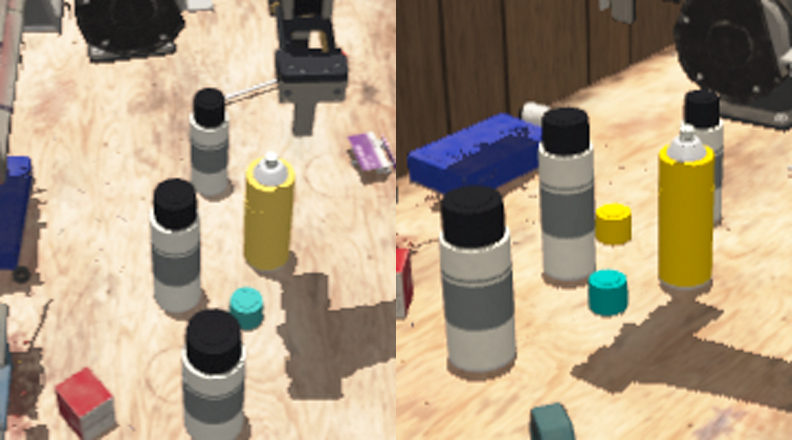

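All three caps are seated level on their own cans, the roof heights match, and the bystanders haven't moved. Handing in.

```bash
python3 -c "
from plant import env
print(env.sign_off())"
```

```text
the job is handed in; nothing more can be done
None
```

Each cap is now fully home on the can of its own size, the cans are still upright in place and nothing else on the bench was disturbed; I handed the job in at about 51 s on the robot's clock.

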